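# Heft the blank tins and hold up the brass one

## Task

One of the three closed tins holds brass blanks and is clearly the heaviest. Starting from the robot's left, heft the tins one at a time (left, middle, right): lift each a good 5 cm clear of the bench and set it back upright where it stood, though the last need not be set back if it proves to be the heaviest. Then hold the heaviest tin up over the middle of the tray whose sample is the round tag, upright and still with its underside at least 10 cm above the bench; finish while holding it there, with the other two tins back in their places and everything else left alone.

Things in the scene. Friction and masses are not known exactly. Their poses are not given: they have to be found in the camera images.
- tin_left_mid (a point): The tin farthest to the robot's left (+y), of three identical closed round tins of bare metal, upright on the bench, 60 mm in diameter and 62 mm high, lid shut (it cannot be opened). Point at the tin's centre, 31 mm above its underside, z axis up along the tin. The tins hold loose stacks of disc blanks and weigh in all about 0.15 to 0.75 kg; the heaviest is at least 0.2 kg heavier than either of the others, and any of the three can be the heaviest.
- tin_middle_mid (a point): The middle tin, of three identical closed round tins of bare metal, upright on the bench, 60 mm in diameter and 62 mm high, lid shut (it cannot be opened). Point at the tin's centre, 31 mm above its underside, z axis up along the tin. The tins hold loose stacks of disc blanks and weigh in all about 0.15 to 0.75 kg; the heaviest is at least 0.2 kg heavier than either of the others, and any of the three can be the heaviest.
- tin_right_mid (a point): The tin farthest to the robot's right (-y), of three identical closed round tins of bare metal, upright on the bench, 60 mm in diameter and 62 mm high, lid shut (it cannot be opened). Point at the tin's centre, 31 mm above its underside, z axis up along the tin. The tins hold loose stacks of disc blanks and weigh in all about 0.15 to 0.75 kg; the heaviest is at least 0.2 kg heavier than either of the others, and any of the three can be the heaviest.
- tin_left: The left tin again, with its origin at the centre of its underside. (fill_a_c0 in the rules is the brass stack hidden in the heaviest tin; its place is not given.)
- tin_middle: The middle tin again, with its origin at the centre of its underside. (fill_a_c0 in the rules is the brass stack hidden in the heaviest tin; its place is not given.)
- tin_right: The right tin again, with its origin at the centre of its underside. (fill_a_c0 in the rules is the brass stack hidden in the heaviest tin; its place is not given.)
- tray_1: One of two alike fixed low open square trays of grey plastic beyond the tins, 110 x 110 mm, 22 mm high, walls and floor 4 mm; origin at the centre of its underside. One tray holds the round tag as sample, the other the oblong plate; which is which varies.
- tray_2: The other tray, alike.
- round_tag_mid (a point): Round brass tag, the sample lying flat about the middle (within 10 mm) of the tray to go to: disc 50 mm in diameter, 5 mm thick; point at its centre.
- oblong_plate_mid (a point): Oblong brass plate, the sample in the other tray: 72 x 30 x 5 mm, long along its x; point at its centre.
- pen_cup: Bystander: black cup with pens, 72 mm wide, 95 mm high (pens to 155 mm); origin at the centre of its underside.
- tape_roll: Bystander: roll of clear tape lying flat, 90 mm wide, 24 mm high; origin at the centre of its underside.
- screwdriver: Bystander: screwdriver lying on the bench to the robot's right, about 200 mm long along its x.
Not all that is in view belongs to the job. Leave any orange or turquoise look-alike of the tin_middle alone. Leave any brown look-alike of the tin_right alone.

How it is judged:
On the way, in this order (a step that is already met when the one before it is completed fails the run):
1. the left tin is lifted clear of the bench by itself (height (world z) of tin_left_mid above 0.051 m and contact force between the fingers and tin_left above 0.5 N and height (world z) of each of tin_middle_mid, tin_right_mid below 0.045 m), for 0.2 s.
2. the middle tin is lifted clear of the bench by itself (height (world z) of tin_middle_mid above 0.051 m and contact force between the fingers and tin_middle above 0.5 N and height (world z) of each of tin_left_mid, tin_right_mid below 0.045 m), for 0.2 s.
3. the right tin is lifted clear of the bench by itself (height (world z) of tin_right_mid above 0.051 m and contact force between the fingers and tin_right above 0.5 N and height (world z) of each of tin_left_mid, tin_middle_mid below 0.045 m), for 0.2 s.
At the end, for the whole second after the job is handed in: Heaviest tin gripped, still, upright within 0.35 rad, its contents' centre above 120 mm (underside above about 92 mm) and within 45 mm sideways of the round tag; the other two tins upright on the bench, let go, within 60 mm of their start (height (world z) of fill_a_c0 above 0.12 m and horizontal distance between fill_a_c0 and round_tag_mid below 0.045 m and ((distance between fill_a_c0 and tin_left_mid below 0.03 m and contact force between the fingers and tin_left above 1 N and angle between tin_left_mid's own z axis and vertical below 0.35 rad and linear speed of tin_left below 0.04 m/s) or (not (distance between fill_a_c0 and tin_left_mid below 0.03 m) and (height (world z) of tin_left_mid below 0.036 m and angle between tin_left_mid's own z axis and vertical below 0.1 rad) and distance of tin_left_mid from where it was at the start of the episode below 0.06 m and contact force between the fingers and tin_left below 0.1 N)) and ((distance between fill_a_c0 and tin_middle_mid below 0.03 m and contact force between the fingers and tin_middle above 1 N and angle between tin_middle_mid's own z axis and vertical below 0.35 rad and linear speed of tin_middle below 0.04 m/s) or (not (distance between fill_a_c0 and tin_middle_mid below 0.03 m) and (height (world z) of tin_middle_mid below 0.036 m and angle between tin_middle_mid's own z axis and vertical below 0.1 rad) and distance of tin_middle_mid from where it was at the start of the episode below 0.06 m and contact force between the fingers and tin_middle below 0.1 N)) and ((distance between fill_a_c0 and tin_right_mid below 0.03 m and contact force between the fingers and tin_right above 1 N and angle between tin_right_mid's own z axis and vertical below 0.35 rad and linear speed of tin_right below 0.04 m/s) or (not (distance between fill_a_c0 and tin_right_mid below 0.03 m) and (height (world z) of tin_right_mid below 0.036 m and angle between tin_right_mid's own z axis and vertical below 0.1 rad) and distance of tin_right_mid from where it was at the start of the episode below 0.06 m and contact force between the fingers and tin_right below 0.1 N))); the arm keeps its last pose, push and grip.
It fails at once if a bystander or a sample is shoved more than 30 mm (distance of any of pen_cup, tape_roll, screwdriver, round_tag_mid, oblong_plate_mid from where it was at the start of the episode above 0.03 m).
It fails at once if a tin is tipped over (angle between any of tin_left_mid, tin_middle_mid, tin_right_mid's own z axis and vertical above 0.9 rad).
It also fails if it takes over 69 s, if anything falls off the work surface, if the arm or the gripper's body presses on something with over 40 N, if the wrist force passes 120 N, or if a joint passes its speed limit or range.

## Robot

A 6-joint arm with a two-finger parallel gripper is mounted at the origin on the work surface. World frame = base frame: x ahead of the robot, y to its left, z up, the work surface at z = 0. Lengths are in m, angles in rad, forces in N, time in s.
With the tool pointing down it reaches from about 0.35 to 0.775 m from the base axis. Payload 5.5 kg.
Tool frame: the origin (TCP) lies at the very end of the fingers, on their centre line; the grasp point (between the pads) lies env.hold_point_z behind it (env.hold_point_z is the distance from the TCP to the grasp point, in m); z points along the fingers, y is the line along which they close (so a half turn about z gives the same grasp; the last joint's range is limited). The gripper opens to 85 mm and grips with 20 to 120 N. Pads are 22 mm wide; open, the fingers measure 114 mm over their backs; the gripper's body (76 mm by 85 mm) begins 54 mm behind the grasp point. The pads swing forward as they close: fully open they stand 13 mm farther back than shut.
Start: joints at [-1.354, 0.313, 0.046, 1.304, 0, 1.431], TCP at [0.201, -0.539, 0.231] pointing down, gripper open.
Joint ranges: [-2.76, 2.76], [-0.86, 1.69], [-1.03, 1.26], [-2.2, 2.34], [-1.47, 1.5], [-3.14, 3.14]. Speed limits (rad/s): [2.57, 2.57, 3.14, 3.14, 3.14, 3.14].

## Interface

Orientations are given as a unit quaternion [w, x, y, z].
In Python, from workcell import env gives the robot as it stands.
- The arm moves only by the tool carry_out, never from a script. Its argument "steps" is a list of rows, each a list of 3 entries, a list of its own where there are three numbers: the turn, a rotation vector about the tool's x, y, z in degrees, then the shift along the tool's x, y, z in cm, then the closure in counts, from 0 (fully open) to 255 (shut). A call has exactly 8 rows; each row is the pose to reach, as a shift and turn from the pose commanded when the call began, along the tool's axes at that moment; what a row does not reach only later rows make up. A row lasts 1/8 s, in which the tool goes at most 62.5 mm and 10.7 degrees, less where a joint would pass 70% of its speed; a pose out of reach is approached as far as the arm can. A call with a gripper value outside its range is refused whole. The fingers move at their own pace and stop on an object; "force" is the grip in N (left out, the last holds). Time passes only in rows, so rows that repeat a pose let the fingers close, or fill a call up. It gives the time, the measured TCP pose, the force, the opening and the grip force at its end, in the units of the state.
- env.get_state(): the state, without advancing time (a new reading comes with each control period).
- env.read_camera(name): name is "scene" or "top"; returns (picture, depth): 420x560x3 uint8, red, green, blue; 420x560 float32, m along the optical axis (not along the pixel's ray), 0 where there is no reading.
- env.get_calibration(name): a dict with "fx", "fy", "cx", "cy" (pixels), "origin" and "orientation" of the camera in the world. Camera axes: x right, y up, looking along -z (the intrinsics and any distortion apply to the point x, -y, -z); pixel columns grow to the right and rows downward; lengths in m; the calibration is good to about 2 mm. A picture is of the moment at which its call begins. get_calibration takes no time and is no camera call.
- env.hand_in(): hands the job in; it is judged then, once.
The state is a dict: "clock": time; "joint_pos": joint angles; "qvel": joint speeds; "tau": joint torques, N m; "tcp_pos": TCP position; "orientation": TCP orientation; "wrist_force": force on the tool from outside, world axes, zero at the start; "ft_torque": the same for the moment, N m; "finger_gap": finger opening in m; "grip_force": force on a finger pad.
Only numpy, scipy, OpenCV 4.12 (cv2) and the standard library are available. Lean on these libraries where they do the work, as an engineer would, in place of code of your own. Each camera call takes 0.05 s, during which the arm holds its last target. There are 200 camera calls.

## Working session

There is one attempt and no reset: what is moved stays moved. The work goes in short steps, Python scripts to look and compute and a tool call to move; the robot and the scene stay as the last step left them, time stands still between calls to the robot, and variables do not carry over. Pictures are saved under pics/ and viewed, at most 10 in all, crops included, and the job is handed in when it is done.

Besides the shell and the picture viewer there is one more tool, called after "Request:" as name(argument=value, ...) on one line, values as JSON. carry_out: Moves the arm, as the interface text tells. Its arguments: {"type":"object","properties":{"steps":{"type":"array","items":{"type":"array"}},"force":{"type":"number"}},"required":["steps"]}

```bash
mkdir -p pics
cat > h.py <<'E'
import numpy as np, cv2
from scipy.spatial.transform import Rotation as R
from workcell import env
def q(o): return R.from_quat([o[1],o[2],o[3],o[0]])
def world(name,dep,u,v,cal=None):
    c=cal or env.get_calibration(name); d=dep[int(v),int(u)]
    p=np.array([(u-c['cx'])/c['fx']*d,-(v-c['cy'])/c['fy']*d,-d])
    return q(c['orientation']).apply(p)+c['origin']
E
python3 - <<'E'
from h import *
for n in ('top','scene'):
    p,d=env.read_camera(n); np.save(n+'.npy',d); cv2.imwrite(f'pics/{n}0.png',p[:,:,::-1]); print(env.get_calibration(n))
s=env.get_state(); print(s, env.hold_point_z)
E
```

```text
{'fx': 384.1313502742141, 'fy': 384.1313502742141, 'cx': 279.2571291818131, 'cy': 211.62976515943228, 'origin': array([ 0.39000607, -0.00823853,  1.0174303 ]), 'orientation': array([-0.70463503, -0.03761007,  0.04060517,  0.70740807])}
{'fx': 425.88264713654854, 'fy': 425.88264713654854, 'cx': 272.2329083664799, 'cy': 207.75551059287122, 'origin': array([1.12111622, 0.03115918, 1.05933881]), 'orientation': array([0.64822842, 0.18778398, 0.19479124, 0.71175379])}
{'clock': 0.1, 'joint_pos': array([-1.35360135e+00,  3.13886851e-01,  4.50470252e-02,  1.30358222e+00,
        2.47977424e-05,  1.43119289e+00]), 'qvel': array([-9.86714368e-05, -8.68509161e-04,  1.59224735e-03,  1.44469618e-03,
       -7.84340897e-04, -7.44547424e-04]), 'tau': array([ 2.24441064e-03, -4.81725025e+01,  2.99244189e+01,  1.25899285e-02,
       -1.80364395e-04, -2.12116618e-06]), 'tcp_pos': array([ 0.20072796, -0.53832583,  0.23050128]), 'orientation': array([-8.12727327e-04,  9.84128698e-01,  1.77454348e-01, -1.91380071e-05]), 'wrist_force': array([0.24736957, 0.08781375, 0.04951754]), 'ft_torque': array([ 0.03432641, -0.03954965, -0.01716503]), 'grip_force': 0.0, 'finger_gap': 0.08543194590100603} 0.0187
```

View pics/top0.png

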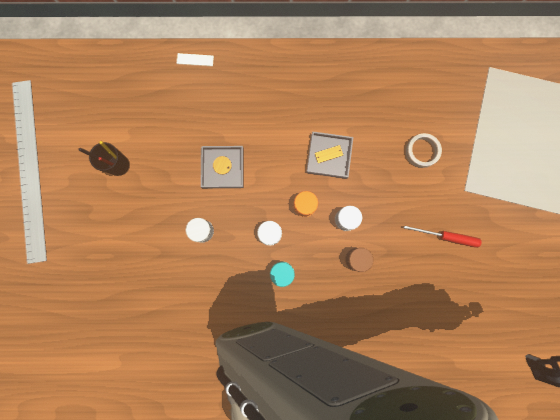

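View pics/scene0.png

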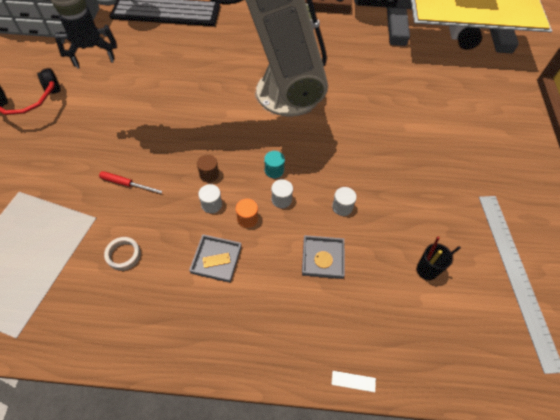

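The top view shows the three metal tins at (198,230), (269,233) and (350,217), with orange (306,203), turquoise (282,274) and brown (360,260) look-alikes close to two of them. The round tag is in the left tray, at (222,166).

Run:
```python
from h import *
d=np.load('top.npy'); c=env.get_calibration('top')
v,u=np.mgrid[:420,:560]
P=np.stack([(u-c['cx'])/c['fx']*d,-(v-c['cy'])/c['fy']*d,-d],-1).reshape(-1,3)
W=(q(c['orientation']).apply(P)+c['origin']).reshape(420,560,3)
for n,(a,b) in dict(L=(198,230),M=(269,233),R=(350,217),orange=(306,203),turq=(282,274),brown=(360,260),tag=(222,166),cup=(105,157)).items():
    z0=W[b,a,2]; S=W[b-20:b+21,a-20:a+21].reshape(-1,3)
    S=S[abs(S[:,2]-z0)<(.008 if n!='tag' else .003)]
    (x,y),r=cv2.minEnclosingCircle(S[:,:2].astype(np.float32))
    print(n,W[b,a].round(4),'ctr',np.round([x,y],4),'mean',S.mean(0).round(4),'r',round(r,4),len(S))
s=env.get_state(); print(q(s['orientation']).as_matrix().round(3))
```

```text
L [0.4511 0.1902 0.0598] ctr [0.4532 0.1909] mean [0.4526 0.1899 0.062 ] r 0.0305 469
M [0.4427 0.0132 0.0631] ctr [0.4449 0.0122] mean [0.4447 0.0123 0.062 ] r 0.0297 447
R [ 0.4824 -0.1901  0.0581] ctr [ 0.4822 -0.1892] mean [ 0.4817 -0.1881  0.0616] r 0.0304 460
orange [ 0.5182 -0.08    0.0583] ctr [ 0.5194 -0.0796] mean [ 0.519  -0.0794  0.062 ] r 0.0301 450
turq [ 0.342  -0.0186  0.0636] ctr [ 0.3418 -0.0188] mean [ 0.3418 -0.0191  0.0622] r 0.03 469
brown [ 0.3753 -0.2109  0.0647] ctr [ 0.3773 -0.2145] mean [ 0.3768 -0.2138  0.062 ] r 0.0303 465
tag [0.6258 0.1402 0.0073] ctr [0.6243 0.141 ] mean [0.625  0.1413 0.0065] r 0.0701 760
cup [0.6452 0.4431 0.0316] ctr [0.631  0.4167] mean [0.6293 0.4187 0.0321] r 0.0307 82
[[ 0.937  0.349 -0.   ]
 [ 0.349 -0.937  0.002]
 [ 0.    -0.002 -1.   ]]
```

Request:
carry_out(steps=[[[0,0,-80],[36.9,-27.7,3],0],[[0,0,-80],[36.9,-27.7,3],0],[[0,0,-80],[36.9,-27.7,3],0],[[0,0,-80],[36.9,-27.7,3],0],[[0,0,-80],[36.9,-27.7,3],0],[[0,0,-80],[36.9,-27.7,3],0],[[0,0,-80],[36.9,-27.7,3],0],[[0,0,-80],[36.9,-27.7,3],0]], force=60)

```text
clock: 1.1
tcp_pos: [0.4506, -0.1473, 0.2008]
orientation: [-0.001, 0.637, 0.771, 0.0]
wrist_force: [-0.0, -0.2, -0.1]
finger_gap: 0.0852
grip_force: 0.0
```

```bash
cat >> h.py <<'E'
def delta(p,xang=180):
    s=env.get_state(); r=q(s['orientation']); a=np.radians(xang)
    T=R.from_matrix(np.array([[np.cos(a),np.sin(a),0],[np.sin(a),-np.cos(a),0],[0,0,-1]]))
    print('t',round(s['clock'],2),'tcp',s['tcp_pos'].round(4),'turn',(r.inv()*T).as_rotvec(degrees=True).round(2),'shift cm',(r.inv().apply(np.array(p)-s['tcp_pos'])*100).round(2),'F',s['wrist_force'].round(2),'gap',round(s['finger_gap'],4),'grip',round(s['grip_force'],1),'j',s['joint_pos'].round(2))
E
python3 -c "
from h import *
delta([.4527,.19,.12])"
```

```text
t 1.1 tcp [ 0.4506 -0.1473  0.2008] turn [ 1.000e-02 -6.000e-02 -7.914e+01] shift cm [33.08  6.57  8.1 ] F [-0.01 -0.25 -0.12] gap 0.0852 grip 0.0 j [-0.49  0.13 -0.26  1.18  0.    0.9 ]
```

Request:
carry_out(steps=[[[0,0,-79.6],[33.1,6.5,6],0],[[0,0,-79.6],[33.1,6.5,6],0],[[0,0,-79.6],[33.1,6.5,6],0],[[0,0,-79.6],[33.1,6.5,6],0],[[0,0,-79.6],[33.1,6.5,8],0],[[0,0,-79.6],[33.1,6.5,8],0],[[0,0,-79.6],[33.1,6.5,8],0],[[0,0,-79.6],[33.1,6.5,8],0]])

```text
clock: 2.1
tcp_pos: [0.453, 0.1876, 0.1205]
orientation: [-0.001, -0.003, 1.0, -0.0]
wrist_force: [-0.1, 0.3, 0.5]
finger_gap: 0.0856
grip_force: 0.0
```

Run:
```python
from h import *
delta([.4527,.19,.015])
p,d=env.read_camera('scene'); cv2.imwrite('pics/s1.png',cv2.resize(p[120:300,240:480,::-1],None,fx=3,fy=3))
```

```text
t 2.1 tcp [0.453  0.1876 0.1205] turn [-0.03 -0.1   0.34] shift cm [1.000e-02 2.500e-01 1.055e+01] F [-0.06  0.33  0.45] gap 0.0856 grip 0.0 j [ 0.23  0.22 -0.36  0.99 -0.    0.22]
```

View pics/s1.png

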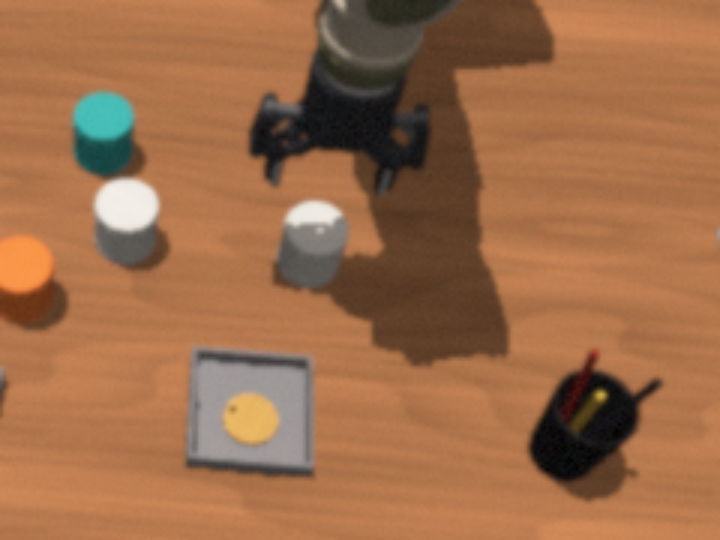

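The tin stands between the fingers in the crop (tin at (315,240), fingers at (275,180) and (385,185)), which agrees with the measured position. Going down to grip.

Request:
carry_out(steps=[[[0,0,0],[0,0.1,4],0],[[0,0,0],[0,0.1,7],0],[[0,0,0],[0,0.1,9.5],0],[[0,0,0],[0,0.1,10.5],0],[[0,0,0],[0,0.1,10.5],255],[[0,0,0],[0,0.1,10.5],255],[[0,0,0],[0,0.1,10.5],255],[[0,0,0],[0,0.1,10.5],255]], force=60)

```text
clock: 3.15
tcp_pos: [0.4547, 0.1881, 0.0173]
orientation: [0.001, -0.0, 1.0, 0.0]
wrist_force: [-0.2, -1.0, 4.4]
finger_gap: 0.0578
grip_force: 64.5
```

```bash
python3 -c "
from h import *
delta([.4527,.19,.015])"
```

```text
t 3.15 tcp [0.4547 0.1881 0.0173] turn [0.02 0.12 0.04] shift cm [0.2  0.19 0.23] F [-0.15 -0.99  4.38] gap 0.0578 grip 64.5 j [ 0.23  0.33 -0.5   0.74 -0.    0.23]
```

Request:
carry_out(steps=[[[0,0,0],[0,0,-1],255],[[0,0,0],[0,0,-3],255],[[0,0,0],[0,0,-5],255],[[0,0,0],[0,0,-6.5],255],[[0,0,0],[0,0,-7],255],[[0,0,0],[0,0,-7],255],[[0,0,0],[0,0,-7],255],[[0,0,0],[0,0,-7],255]])

```text
clock: 4.15
tcp_pos: [0.4532, 0.1878, 0.0856]
orientation: [-0.001, -0.0, 1.0, -0.0]
wrist_force: [-1.1, -0.3, -1.2]
finger_gap: 0.0577
grip_force: 64.4
```

Run:
```python
from h import *
f=[]
for i in range(3): p,d=env.read_camera('scene'); f.append(env.get_state()['wrist_force'])
print(np.round(f,2))
cv2.imwrite('pics/s2.png',cv2.resize(p[120:300,240:480,::-1],None,fx=3,fy=3))
delta([.4527,.19,.015])
```

```text
[[ 0.57  0.29 -2.26]
 [ 0.19  1.03 -2.15]
 [ 0.18  0.13 -2.08]]
t 4.3 tcp [0.4535 0.1878 0.0859] turn [-0.02 -0.04  0.04] shift cm [0.08 0.22 7.09] F [ 0.18  0.13 -2.08] gap 0.0582 grip 64.4 j [ 0.23  0.25 -0.42  0.91 -0.    0.23]
```

View pics/s2.png

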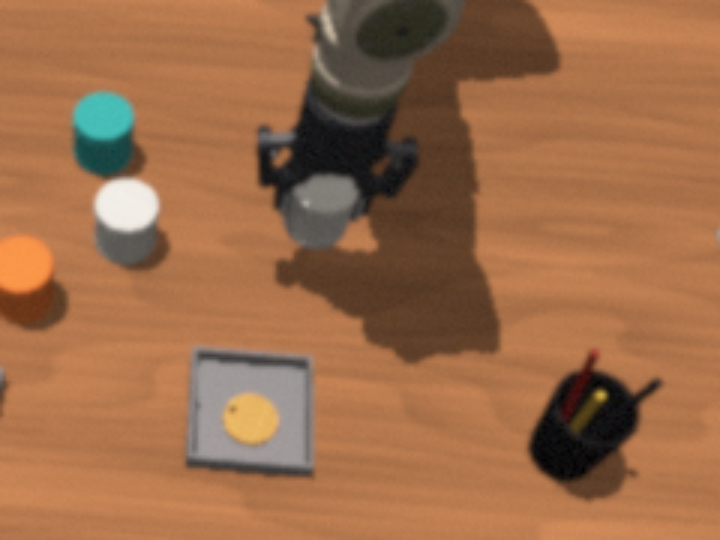

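The left tin is lifted upright, at (320,210) in the crop, and weighs only about 2.2 N. Setting it back.

Request:
carry_out(steps=[[[0,0,0],[0,0,2],255],[[0,0,0],[0,0,4],255],[[0,0,0],[0,0,5.7],255],[[0,0,0],[0,0,6.6],255],[[0,0,0],[0,0,7],255],[[0,0,0],[0,0,7],255],[[0,0,0],[0,0,7],0],[[0,0,0],[0,0,7],0]])

```text
clock: 5.3
tcp_pos: [0.4545, 0.1881, 0.0167]
orientation: [0.001, -0.0, 1.0, 0.0]
wrist_force: [0.6, -0.7, 0.3]
finger_gap: 0.0852
grip_force: 0.0
```

```bash
python3 -c "
from h import *
delta([.4447,.0123,.13])"
```

```text
t 5.3 tcp [0.4545 0.1881 0.0167] turn [0.01 0.08 0.04] shift cm [  0.98 -17.57 -11.34] F [ 0.61 -0.71  0.33] gap 0.0852 grip 0.0 j [ 0.23  0.33 -0.5   0.73 -0.    0.23]
```

Request:
carry_out(steps=[[[0,0,0],[0,0,-4],0],[[0,0,0],[0,0,-9],0],[[0,0,0],[0.2,-2,-11.5],0],[[0,0,0],[0.9,-7,-11.5],0],[[0,0,0],[0.9,-12,-11.5],0],[[0,0,0],[0.9,-16,-11.5],0],[[0,0,0],[0.9,-17.6,-11.5],0],[[0,0,0],[0.9,-17.6,-11.5],0]])

```text
clock: 6.3
tcp_pos: [0.4451, 0.0114, 0.1314]
orientation: [0.0, 0.001, 1.0, 0.0]
wrist_force: [-0.1, -0.1, -0.0]
finger_gap: 0.0853
grip_force: 0.0
```

```bash
python3 -c "
from h import *
delta([.4447,.0123,.016])"
```

```text
t 6.3 tcp [0.4451 0.0114 0.1314] turn [ 0.02  0.02 -0.07] shift cm [ 0.05  0.08 11.54] F [-0.09 -0.07 -0.01] gap 0.0853 grip 0.0 j [-0.16  0.12 -0.45  1.    0.   -0.15]
```

Request:
carry_out(steps=[[[0,0,0],[0,0.1,4],0],[[0,0,0],[0,0.1,8],0],[[0,0,0],[0,0.1,10.5],0],[[0,0,0],[0,0.1,11.5],0],[[0,0,0],[0,0.1,11.5],255],[[0,0,0],[0,0.1,11.5],255],[[0,0,0],[0,0.1,11.5],255],[[0,0,0],[0,0.1,11.5],255]])

```text
clock: 7.3
tcp_pos: [0.4457, 0.0129, 0.0174]
orientation: [0.001, -0.0, 1.0, -0.0]
wrist_force: [-2.0, 0.8, 7.1]
finger_gap: 0.0586
grip_force: 66.0
```

Request:
carry_out(steps=[[[0,0,0],[0,0,-1],255],[[0,0,0],[0,0,-3],255],[[0,0,0],[0,0,-5],255],[[0,0,0],[0,0,-6.5],255],[[0,0,0],[0,0,-7],255],[[0,0,0],[0,0,-7],255],[[0,0,0],[0,0,-7],255],[[0,0,0],[0,0,-7],255]])

```text
clock: 8.3
tcp_pos: [0.4443, 0.013, 0.0856]
orientation: [-0.001, -0.0, 1.0, 0.0]
wrist_force: [-0.1, -1.1, -5.4]
finger_gap: 0.0587
grip_force: 66.5
```

Run:
```python
from h import *
f=[]
for i in range(3): p,d=env.read_camera('scene'); f.append(env.get_state()['wrist_force'])
print(np.round(f,2))
cv2.imwrite('pics/s3.png',cv2.resize(p[120:300,180:420,::-1],None,fx=3,fy=3))
delta([.4447,.0123,.016])
```

```text
[[-0.2   0.07 -7.  ]
 [-0.12 -0.44 -6.49]
 [-0.8  -0.52 -7.35]]
t 8.45 tcp [0.4447 0.0129 0.0859] turn [-0.   -0.04  0.04] shift cm [-0.01 -0.06  6.99] F [-0.8  -0.52 -7.35] gap 0.0586 grip 66.5 j [-0.15  0.17 -0.52  0.88 -0.   -0.15]
```

View pics/s3.png

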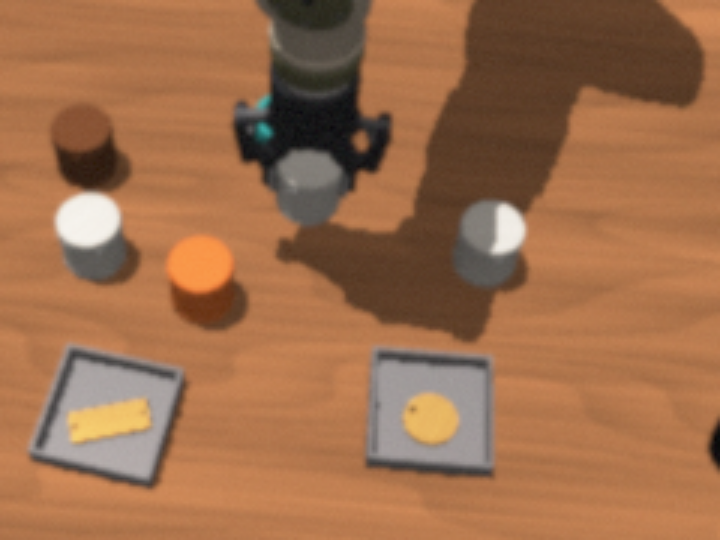

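The middle tin hangs upright at (310,185) in the crop, and the left tin is back in place at (490,240). The middle one weighs about 7 N, so it is almost surely the heaviest. Setting it back, then hefting the right one.

Request:
carry_out(steps=[[[0,0,0],[0,0,2],255],[[0,0,0],[0,0,4],255],[[0,0,0],[0,0,5.7],255],[[0,0,0],[0,0,6.6],255],[[0,0,0],[0,0,7],255],[[0,0,0],[0,0,7],255],[[0,0,0],[0,0,7],0],[[0,0,0],[0,0,7],0]])

```text
clock: 9.45
tcp_pos: [0.4465, 0.0126, 0.0172]
orientation: [0.002, -0.0, 1.0, -0.0]
wrist_force: [0.4, 0.0, -0.5]
finger_gap: 0.0855
grip_force: 0.0
```

```bash
python3 -c "
from h import *
delta([.4820,-.1887,.13])"
```

```text
t 9.45 tcp [0.4465 0.0126 0.0172] turn [-0.03  0.18  0.04] shift cm [ -3.57 -20.14 -11.26] F [ 0.36  0.01 -0.47] gap 0.0855 grip 0.0 j [-0.15  0.26 -0.61  0.7  -0.   -0.15]
```

Request:
carry_out(steps=[[[0,0,0],[0,0,-4],0],[[0,0,0],[0,0,-9],0],[[0,0,0],[0,-2,-11.5],0],[[0,0,0],[-1,-7.5,-11.5],0],[[0,0,0],[-3,-13,-11.5],0],[[0,0,0],[-3.7,-18,-11.5],0],[[0,0,0],[-3.7,-20.2,-11.5],0],[[0,0,0],[-3.7,-20.2,-11.5],0]])

```text
clock: 10.45
tcp_pos: [0.4826, -0.191, 0.1315]
orientation: [0.001, 0.001, 1.0, -0.0]
wrist_force: [-0.5, 0.1, 0.3]
finger_gap: 0.0851
grip_force: 0.0
```

```bash
python3 -c "
from h import *
delta([.4820,-.1887,.016])"
```

```text
t 10.45 tcp [ 0.4826 -0.191   0.1315] turn [-0.04  0.07 -0.13] shift cm [ 0.07  0.24 11.55] F [-0.47  0.07  0.27] gap 0.0851 grip 0.0 j [-0.53  0.26 -0.28  1.03 -0.   -0.53]
```

Request:
carry_out(steps=[[[0,0,0],[0,0.1,4],0],[[0,0,0],[0,0.1,8],0],[[0,0,0],[0,0.1,10.5],0],[[0,0,0],[0,0.1,11.5],0],[[0,0,0],[0,0.1,11.5],255],[[0,0,0],[0,0.1,11.5],255],[[0,0,0],[0,0.1,11.5],255],[[0,0,0],[0,0.1,11.5],255]])

```text
clock: 11.45
tcp_pos: [0.4832, -0.1885, 0.0177]
orientation: [0.001, -0.0, 1.0, -0.001]
wrist_force: [0.7, 1.5, 6.1]
finger_gap: 0.0584
grip_force: 65.0
```

Request:
carry_out(steps=[[[0,0,0],[0,0,-1],255],[[0,0,0],[0,0,-3],255],[[0,0,0],[0,0,-5],255],[[0,0,0],[0,0,-6.5],255],[[0,0,0],[0,0,-7],255],[[0,0,0],[0,0,-7],255],[[0,0,0],[0,0,-7],255],[[0,0,0],[0,0,-7],255]])

```text
clock: 12.45
tcp_pos: [0.4816, -0.1878, 0.0856]
orientation: [-0.001, -0.0, 1.0, 0.0]
wrist_force: [0.9, -0.7, -2.9]
finger_gap: 0.0585
grip_force: 64.8
```

Run:
```python
from h import *
f=[]
for i in range(3): p,d=env.read_camera('scene'); f.append(env.get_state()['wrist_force'])
print(np.round(f,2))
cv2.imwrite('pics/s4.png',cv2.resize(p[120:300,150:390,::-1],None,fx=3,fy=3))
delta([.4820,-.1887,.016])
```

```text
[[ 0.58 -0.14 -3.02]
 [ 0.46  0.87 -2.8 ]
 [ 0.02  0.31 -2.67]]
t 12.6 tcp [ 0.4818 -0.188   0.0859] turn [ 0.02 -0.04  0.04] shift cm [-0.02 -0.07  6.99] F [ 0.02  0.31 -2.67] gap 0.0583 grip 64.8 j [-0.53  0.3  -0.35  0.92 -0.   -0.53]
```

View pics/s4.png

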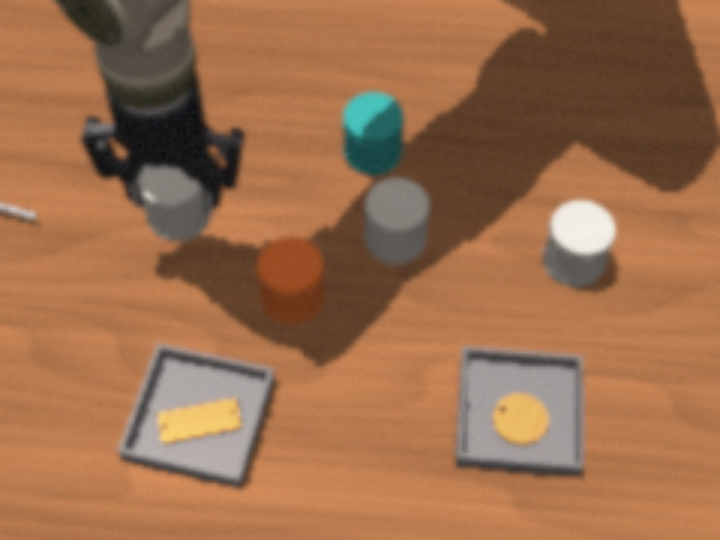

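The right tin is held upright at (175,200) and weighs about 2.8 N. The middle tin (395,220) and left tin (580,240) stand in their places. The middle tin is the heaviest, so I'm setting the right one back.

Request:
carry_out(steps=[[[0,0,0],[0,0,2],255],[[0,0,0],[0,0,4],255],[[0,0,0],[0,0,5.7],255],[[0,0,0],[0,0,6.6],255],[[0,0,0],[0,0,7],255],[[0,0,0],[0,0,7],255],[[0,0,0],[0,0,7],0],[[0,0,0],[0,0,7],0]])

```text
clock: 13.6
tcp_pos: [0.4829, -0.1886, 0.0169]
orientation: [0.001, -0.0, 1.0, -0.001]
wrist_force: [0.4, 0.7, -0.7]
finger_gap: 0.0855
grip_force: 0.0
```

Request:
carry_out(steps=[[[0,0,0],[0,0,-4],0],[[0,0,0],[0,0,-9],0],[[0,0,0],[0,2,-11.5],0],[[0,0,0],[1,7.5,-11.5],0],[[0,0,0],[3,13,-11.5],0],[[0,0,0],[3.7,18,-11.5],0],[[0,0,0],[3.7,20.1,-11.5],0],[[0,0,0],[3.7,20.1,-11.5],0]])

```text
clock: 14.6
tcp_pos: [0.445, 0.0141, 0.1316]
orientation: [0.0, -0.002, 1.0, -0.0]
wrist_force: [0.4, -0.2, 0.1]
finger_gap: 0.0856
grip_force: 0.0
```

```bash
python3 -c "
from h import *
delta([.4447,.0127,.016])"
```

```text
t 14.6 tcp [0.445  0.0141 0.1316] turn [-0.01  0.05  0.22] shift cm [ 0.04 -0.14 11.56] F [ 0.44 -0.21  0.11] gap 0.0856 grip 0.0 j [-0.15  0.12 -0.45  1.   -0.   -0.15]
```

Request:
carry_out(steps=[[[0,0,0],[0,-0.1,4],0],[[0,0,0],[0,-0.1,8],0],[[0,0,0],[0,-0.1,10.5],0],[[0,0,0],[0,-0.1,11.5],0],[[0,0,0],[0,-0.1,11.5],255],[[0,0,0],[0,-0.1,11.5],255],[[0,0,0],[0,-0.1,11.5],255],[[0,0,0],[0,-0.1,11.5],255]], force=70)

```text
clock: 15.6
tcp_pos: [0.4459, 0.0118, 0.0175]
orientation: [0.001, -0.0, 1.0, -0.0]
wrist_force: [-1.3, 0.3, 6.7]
finger_gap: 0.0584
grip_force: 76.6
```

Request:
carry_out(steps=[[[0,0,0],[0,0,-1],255],[[0,0,0],[0,0,-3],255],[[0,0,0],[0,0,-5],255],[[0,0,0],[0,0,-7],255],[[0,0,0],[0,0,-9],255],[[0,0,0],[0,0,-11],255],[[0,0,0],[0,0,-12.5],255],[[0,0,0],[0,0,-13.5],255]])

```text
clock: 16.6
tcp_pos: [0.4445, 0.0119, 0.1518]
orientation: [-0.0, -0.0, 1.0, -0.0]
wrist_force: [0.1, -0.6, -7.3]
finger_gap: 0.0586
grip_force: 77.1
```

Request:
carry_out(steps=[[[0,0,0],[-1,0.7,0],255],[[0,0,0],[-4,2.8,0],255],[[0,0,0],[-7,5,0],255],[[0,0,0],[-10,7.1,0],255],[[0,0,0],[-13,9.2,0],255],[[0,0,0],[-16,11.4,0],255],[[0,0,0],[-17.5,12.5,0],255],[[0,0,0],[-18,12.8,0],255]])

```text
clock: 17.6
tcp_pos: [0.6252, 0.1413, 0.1492]
orientation: [-0.001, -0.001, 1.0, -0.0]
wrist_force: [-0.1, -0.2, -6.0]
finger_gap: 0.0582
grip_force: 77.2
```

Request:
carry_out(steps=[[[0,0,0],[0,0,0],255],[[0,0,0],[0,0,0],255],[[0,0,0],[0,0,0],255],[[0,0,0],[0,0,0],255],[[0,0,0],[0,0,0],255],[[0,0,0],[0,0,0],255],[[0,0,0],[0,0,0],255],[[0,0,0],[0,0,0],255]])

```text
clock: 18.6
tcp_pos: [0.6248, 0.14, 0.1513]
orientation: [0.0, -0.0, 1.0, -0.0]
wrist_force: [0.7, 0.6, -7.3]
finger_gap: 0.0586
grip_force: 77.2
```

Run:
```python
from h import *
p,d=env.read_camera('scene')
cv2.imwrite('pics/s5.png',cv2.resize(p[90:330,150:470,::-1],None,fx=2.5,fy=2.5))
delta([.6258,.1405,.15])
```

```text
t 18.65 tcp [0.6248 0.1401 0.1512] turn [-0.01  0.    0.05] shift cm [-0.1   0.04  0.12] F [ 0.48 -0.37 -6.97] gap 0.0582 grip 77.1 j [ 0.1   0.47  0.08  1.18 -0.    0.09]
```

View pics/s5.png

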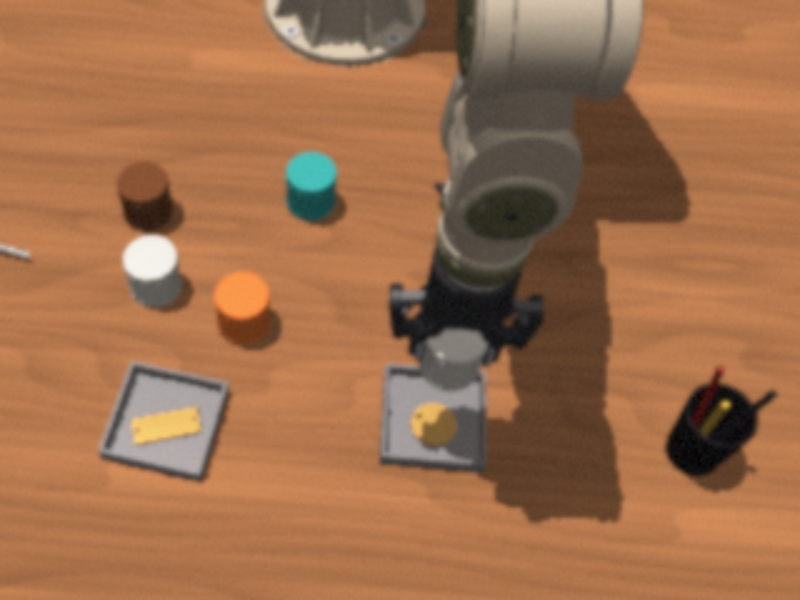

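The middle tin hangs upright at (455,355), over the tray with the tag (433,425). It looks offset only because it is raised. The right tin (153,270) is in place, and the arm hides the left one. I'll check the tag position from this camera and hand in if it agrees.

Run:
```python
from h import *
p,d=env.read_camera('scene'); w=world('scene',d,323,260); print(w.round(4))
if np.hypot(*(w[:2]-env.get_state()['tcp_pos'][:2]))<.02: print(env.hand_in())
```

```text
[0.6324 0.1403 0.0094]
the job is handed in; nothing more can be done
None
```

I hefted all three tins in order, found the middle one heaviest (about 7 N, against roughly 2–3 N for the others), and handed the job in at about 18.7 s with it gripped upright over the round tag's tray, underside roughly 13 cm up; the left and right tins are back in place, though the arm hid the left one in the last picture.

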